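# Heft the look-alike tins and dock them by weight

## Task

The three steel tins on the kitchen island look alike, but one is full, one half full and one empty: judge each by its weight when you lift it. Put the full tin in the square dock, the half-full tin in the round dock and the empty tin in the three-cornered dock, each standing upright and gently pressed down until its seat is fully home. Do not press harder than about 20 N, do not drop or topple a tin, and leave the mug, jar, spatula and bowl where they are.

Things in the scene. Friction and masses are not known exactly. Their poses are not given: they have to be found in the camera images.
- tin_1_mid (a point): one of three identical-looking closed steel tins, upright cylinder 66 mm wide, 100 mm tall; point: its centre, 50 mm above its underside, z along its axis. Which tin is full, half full or empty changes every time and only the weight tells: empty 100-140 g, half full 300-370 g, full 530-620 g. The contents are glass discs that barely shift.
- tin_2_mid (a point): one of three identical-looking closed steel tins, upright cylinder 66 mm wide, 100 mm tall; point: its centre, 50 mm above its underside, z along its axis. Which tin is full, half full or empty changes every time and only the weight tells: empty 100-140 g, half full 300-370 g, full 530-620 g. The contents are glass discs that barely shift.
- tin_3_mid (a point): one of three identical-looking closed steel tins, upright cylinder 66 mm wide, 100 mm tall; point: its centre, 50 mm above its underside, z along its axis. Which tin is full, half full or empty changes every time and only the weight tells: empty 100-140 g, half full 300-370 g, full 530-620 g. The contents are glass discs that barely shift.
- dock_square: square wooden dock, 94 mm wide, for the full tin. Fixed; walls 44 mm high, well 72 mm across. The seat in it slides with friction: starts 6-20 mm up, sinks when loaded with 6 N (tin's weight included), stays where left, stops hard at the bottom. Its cork top is sprung, 3 N/mm. With the seat home a tin's centre is 66 mm (less spring sag) above the dock's origin (centre of underside, z up).
- dock_round: round wooden dock, 94 mm wide, for the half-full tin. Fixed; walls 44 mm high, well 72 mm across. The seat in it slides with friction: starts 6-20 mm up, sinks when loaded with 6 N (tin's weight included), stays where left, stops hard at the bottom. Its cork top is sprung, 3 N/mm. With the seat home a tin's centre is 66 mm (less spring sag) above the dock's origin (centre of underside, z up).
- dock_triangle: three-cornered wooden dock, walls 136 mm long, for the empty tin. Fixed; walls 44 mm high, well 72 mm across. The seat in it slides with friction: starts 6-20 mm up, sinks when loaded with 6 N (tin's weight included), stays where left, stops hard at the bottom. Its cork top is sprung, 3 N/mm. With the seat home a tin's centre is 66 mm (less spring sag) above the dock's origin (centre of underside, z up).
- base_square: round floor plate of dock_square, carrying its seat; origin and pose the same as the dock's
- base_round: round floor plate of dock_round, carrying its seat; origin and pose the same as the dock's
- base_triangle: round floor plate of dock_triangle, carrying its seat; origin and pose the same as the dock's
- mug: white mug, 80 mm wide, 90 mm tall, origin at the centre of its underside; leave alone
- jar: amber glass jar with a black cap, 64 mm wide, 110 mm tall, origin at the centre of its underside; leave alone
- spatula: kitchen spatula lying flat, origin under its middle, x along its length to the blade; leave alone
- bowl: blue bowl, 140 mm wide, 60 mm tall, origin at the centre of its underside; leave alone
Not all that is in view belongs to the job. Leave any green or purple look-alike of the dock_triangle alone.

How it is judged:
At the end, for the whole second after the job is handed in: Each dock holds one tin, released, at rest, within 6 mm of its centre line, 0.08 rad of upright, centre at most 66.5 mm above the dock's underside. The square dock carries the full tin (over 4.6 N), the round one the half-full (1.9 to 4.6 N), the three-cornered one the empty (0.5 to 1.9 N) (((horizontal distance between tin_1_mid and dock_square below 0.006 m and z of tin_1_mid in the frame of dock_square between 0.06 and 0.0665 m and angle between tin_1_mid's own z axis and vertical below 0.08 rad) or (horizontal distance between tin_2_mid and dock_square below 0.006 m and z of tin_2_mid in the frame of dock_square between 0.06 and 0.0665 m and angle between tin_2_mid's own z axis and vertical below 0.08 rad) or (horizontal distance between tin_3_mid and dock_square below 0.006 m and z of tin_3_mid in the frame of dock_square between 0.06 and 0.0665 m and angle between tin_3_mid's own z axis and vertical below 0.08 rad)) and ((horizontal distance between tin_1_mid and dock_round below 0.006 m and z of tin_1_mid in the frame of dock_round between 0.06 and 0.0665 m and angle between tin_1_mid's own z axis and vertical below 0.08 rad) or (horizontal distance between tin_2_mid and dock_round below 0.006 m and z of tin_2_mid in the frame of dock_round between 0.06 and 0.0665 m and angle between tin_2_mid's own z axis and vertical below 0.08 rad) or (horizontal distance between tin_3_mid and dock_round below 0.006 m and z of tin_3_mid in the frame of dock_round between 0.06 and 0.0665 m and angle between tin_3_mid's own z axis and vertical below 0.08 rad)) and ((horizontal distance between tin_1_mid and dock_triangle below 0.006 m and z of tin_1_mid in the frame of dock_triangle between 0.06 and 0.0665 m and angle between tin_1_mid's own z axis and vertical below 0.08 rad) or (horizontal distance between tin_2_mid and dock_triangle below 0.006 m and z of tin_2_mid in the frame of dock_triangle between 0.06 and 0.0665 m and angle between tin_2_mid's own z axis and vertical below 0.08 rad) or (horizontal distance between tin_3_mid and dock_triangle below 0.006 m and z of tin_3_mid in the frame of dock_triangle between 0.06 and 0.0665 m and angle between tin_3_mid's own z axis and vertical below 0.08 rad)) and contact force between base_square and anything else above 4.6 N and contact force between base_round and anything else between 1.9 and 4.6 N and contact force between base_triangle and anything else between 0.5 and 1.9 N and linear speed of each of tin_1, tin_2, tin_3 below 0.01 m/s); the robot touches nothing.
It fails at once if a dock is pressed or struck with more than 24 N (contact force between any of base_square, dock_square, base_round, dock_round, base_triangle, dock_triangle and anything else above 24 N).
It fails at once if a tin is dropped (moves faster than 0.3 m/s with no finger on it) ((linear speed of tin_1 above 0.3 m/s and contact force between tin_1 and the fingers below 0.05 N) or (linear speed of tin_2 above 0.3 m/s and contact force between tin_2 and the fingers below 0.05 N) or (linear speed of tin_3 above 0.3 m/s and contact force between tin_3 and the fingers below 0.05 N)).
It fails at once if a tin is toppled (angle between any of tin_1_mid, tin_2_mid, tin_3_mid's own z axis and vertical above 0.6 rad).
It fails at once if the mug, jar, spatula or bowl is moved by more than 20 mm (distance of any of mug, jar, spatula, bowl from where it was at the start of the episode above 0.02 m).
It also fails if it takes over 72 s, if anything falls off the work surface, if the arm or the gripper's body presses on something with over 40 N, if the wrist force passes 120 N, or if a joint passes its speed limit or range.

## Robot

A 6-joint arm with a two-finger parallel gripper is mounted at the origin on the work surface. World frame = base frame: x ahead of the robot, y to its left, z up, the work surface at z = 0. Lengths are in m, angles in rad, forces in N, time in s.
With the tool pointing down it reaches from about 0.25 to 0.725 m from the base axis. Payload 4 kg.
Tool frame: the origin (TCP) lies midway between the tips of the shut fingers; the grasp point (between the pads) lies 19 mm behind it; z points along the fingers, x is the direction in which the jaws open and shut, and the axes are right-handed (so a half turn about z gives the same grasp; the last joint's range is limited). The gripper opens to 85 mm and grips with 20 to 120 N. Pads are 22 mm wide; open, the fingers measure 114 mm over their backs; the gripper's body (76 mm by 85 mm) begins 54 mm behind the grasp point. The pads swing forward as they close: fully open they stand 13 mm farther back than shut.
Start: joints at [-1.29, 0.241, 0.005, 1.335, 0, 1.571], TCP at [0.139, -0.48, 0.201] pointing down, gripper open.
Joint ranges: [-2.72, 2.72], [-1.05, 1.87], [-1.09, 1.28], [-1.99, 2.15], [-1.42, 1.44], [-3.14, 3.14]. Speed limits (rad/s): [2.79, 2.79, 3.14, 3.14, 3.14, 3.14].

## Interface

Orientations are given as a unit quaternion [x, y, z, w].
In Python, from workcell import telemetry, camera, get_calibration, bot gives the robot as it stands.
- The arm moves only by the tool step_arm, never from a script. Its argument "increments" is a list of rows, each an object with "slide": the shift along the tool's x, y, z in m, a list of three; "turn": the turn, a rotation vector about the tool's x, y, z in rad, a list of three; "grip": the closure, from -1 (fully open) to 1 (shut), so that 0 is half open. A call has 1 to 12 rows; each row shifts and turns the commanded pose from where the row before left it, along the tool's axes as they then stand; what a row does not reach is not made up. A row lasts 1/12 s, in which the tool goes at most 41.7 mm and 7.16 degrees, less where a joint would pass 70% of its speed; a pose out of reach is approached as far as the arm can. A call is refused whole if a number of a shift passes 0.0417 or a number of a turn 0.125, either way. A call with a gripper value outside its range is refused whole. The fingers move at their own pace and stop on an object; the grip force is fixed at half the most. Time passes only in rows, so rows that do not move let the fingers close. It gives the time, the measured TCP pose, the force and the opening at its end, in the units of the state.
- telemetry.get_obs(): the state, without advancing time (a new reading comes with each control period).
- camera(name): name is "scene" or "top"; returns (picture, depth): 384x512x3 uint8, red, green, blue; 384x512 float32, m along the optical axis (not along the pixel's ray), 0 where there is no reading.
- get_calibration(name): a dict with "K" (3x3 intrinsics, pixels), "D" ([k1, k2, p1, p2, k3] as OpenCV has them; the pictures are not rectified), "extrinsics" (4x4, takes a point from camera to world coordinates). Camera axes: x right, y down, z forward; pixel columns grow to the right and rows downward; lengths in m; the calibration is good to about 2 mm. A picture is of the moment at which its call begins. get_calibration takes no time and is no camera call.
- bot.job_done(): hands the job in, once; it reports no verdict.
The state is a dict: "clock": time; "joint_pos": joint angles; "joint_vel": joint speeds; "tau": joint torques, N m; "eef_pos": TCP position; "tool_rot": TCP orientation; "ft_force": force on the tool from outside, world axes, zero at the start; "ft_torque": the same for the moment, N m; "grip_width": finger opening in m.
Only numpy, scipy, OpenCV 4.12 (cv2) and the standard library are available. Lean on these libraries where they do the work, as an engineer would, in place of code of your own. Each camera call takes 0.05 s, during which the arm holds its last target. There are 200 camera calls.

## Working session

There is one attempt and no reset: what is moved stays moved. The work goes in short steps, Python scripts to look and compute and a tool call to move; the robot and the scene stay as the last step left them, time stands still between calls to the robot, and variables do not carry over. Pictures are saved under pics/ and viewed, about 8 in all and at most 12, crops included, and the job is handed in when it is done.

Besides the shell and the picture viewer there is one more tool, called after "Emit:" by a JSON object that holds its "api" and its "payload", one argument or row to a line. step_arm: Moves the arm, as the interface text tells. Its arguments: {"type":"object","properties":{"increments":{"type":"array","items":{"type":"object","properties":{"slide":{"type":"array","items":{"type":"number"}},"turn":{"type":"array","items":{"type":"number"}},"grip":{"type":"number"}}}}},"required":["increments"]}

```bash
mkdir -p pics
cat > h.py <<'E'
import numpy as np, cv2, sys
from workcell import telemetry, camera, get_calibration, bot
def snap(n,f):
    p,d=camera(n); cv2.imwrite(f'pics/{f}.png',cv2.cvtColor(p,cv2.COLOR_RGB2BGR)); np.save(f'pics/{f}.npy',d); return p,d
def world(n,d,us,z=None):
    c=get_calibration(n);K=np.array(c['K']);T=np.array(c['extrinsics'])
    us=np.array(us,float).reshape(-1,2)
    r=cv2.undistortPoints(us[:,None],K,np.array(c['D']))[:,0]
    r=np.c_[r,np.ones(len(r))]
    if z is None: s=np.array([d[int(v),int(u)] for u,v in us])
    else: s=(z-T[2,3])/(r@T[:3,:3].T)[:,2]
    return (r*s[:,None])@T[:3,:3].T+T[:3,3]
def cloud(n,d):
    h,w=d.shape; g=np.stack(np.meshgrid(np.arange(w),np.arange(h)),-1).reshape(-1,2)
    return world(n,d,g).reshape(h,w,3)
E
python3 - <<'E'
from h import *
a,_=snap('scene','s0');b,d=snap('top','t0')
cv2.imwrite('pics/b0.png',cv2.cvtColor(cv2.resize(np.vstack([a,b]),None,fx=.78,fy=.78,interpolation=cv2.INTER_AREA),cv2.COLOR_RGB2BGR))
print(get_calibration('top')['extrinsics']);print(telemetry.get_obs())
E
```

```text
[[ 1.24391023e-02 -9.80602516e-01  1.95611796e-01  3.25172418e-01]
 [-9.99921388e-01 -1.25072989e-02  8.86631759e-04 -1.01635060e-01]
 [ 1.57714187e-03 -1.95607447e-01 -9.80681008e-01  1.28500360e+00]
 [ 0.00000000e+00  0.00000000e+00  0.00000000e+00  1.00000000e+00]]
{'clock': 0.1, 'joint_pos': array([-1.28998480e+00,  2.41326346e-01,  3.88885032e-03,  1.33520727e+00,
        1.81222277e-05,  1.57079232e+00]), 'joint_vel': array([ 0.00023755, -0.00168676,  0.00121397,  0.00157637,  0.00145675,
        0.00251865]), 'tau': array([ 2.09914233e-04, -3.73137224e+01,  2.53009933e+01,  1.08270912e-02,
        6.07143033e-05,  6.34319392e-06]), 'eef_pos': array([ 0.13840451, -0.4798277 ,  0.20021908]), 'tool_rot': array([ 7.99105194e-01, -6.01190514e-01, -7.33097933e-04, -5.62874991e-04]), 'ft_force': array([-0.24848957,  0.12947979,  0.50138773]), 'ft_torque': array([-0.00138909,  0.05646337,  0.00396108]), 'grip_width': 0.08549033493556293}
```

View pics/t0.png

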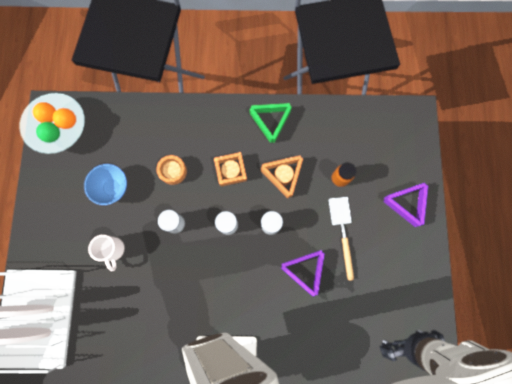

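View pics/s0.png

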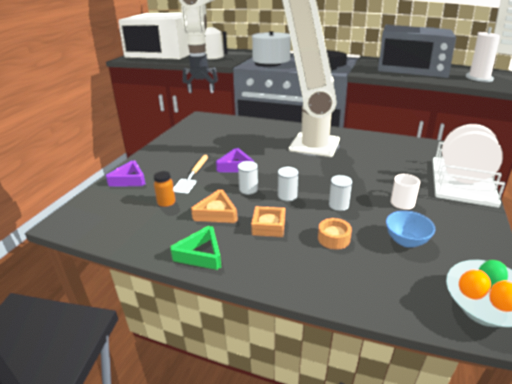

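The top view shows the tins at about (171,222), (227,222) and (272,222). The wooden docks are round (172,170), square (231,169) and triangle (284,175). The look-alikes to avoid are the green triangle (271,120) and the purple ones (305,272) and (410,204). The jar (344,174), spatula, bowl and mug are obstacles. Next I'll measure the positions from depth and check the choice in one crop.

```bash
cat >> h.py <<'E'
def fitdisc(P,c,zlo,zhi,R):
    m=(P[...,2]>zlo)&(P[...,2]<zhi)&(np.hypot(P[...,0]-c[0],P[...,1]-c[1])<R)
    Q=P[m]; (x,y),r=cv2.minEnclosingCircle(Q[:,:2].astype(np.float32)); rect=cv2.minAreaRect(Q[:,:2].astype(np.float32))
    return np.r_[x,y,r,Q[:,:2].mean(0),np.median(Q[:,2]),len(Q)].round(4),np.round(rect[0],4),np.round(rect[1],4),round(rect[2],1),Q
E
python3 - <<'E'
from h import *
d=np.load('pics/t0.npy');P=cloud('top',d)
print('table z',np.median(P[200:260,370:400,2]))
for n,u in dict(t1=(171,220),t2=(227,221),t3=(272,221)).items():
    print(n,*fitdisc(P,world('top',d,[u])[0],.085,.12,.05)[:4])
for n,u,R in (('round',(172,170),.065),('sq',(231,169),.085),('tri',(284,175),.1)):
    f=fitdisc(P,world('top',d,[u],.02)[0],.034,.055,R);print(n,*f[:4])
    a,t=cv2.minEnclosingTriangle(f[4][:,:2].astype(np.float32));print(' tri',t.reshape(-1,2).round(4).tolist(),t.mean(0)) if n=='tri' else 0
    s=world('top',d,[u],.03)[0]; m=np.hypot(P[...,0]-s[0],P[...,1]-s[1])<.02; print(' seat z',np.median(P[m][:,2]).round(4))
for n,u in dict(jar=(345,172),mug=(104,248),bowl=(105,184)).items(): print(n,world('top',d,[u],.05 if n!='jar' else .1))
a=cv2.imread('pics/t0.png')[90:300,60:390];cv2.imwrite('pics/c0.png',cv2.resize(a,None,fx=2.4,fy=2.4,interpolation=3))
E
```

```text
table z -0.0001050250686847054
t1 [4.598e-01 1.902e-01 3.440e-02 4.590e-01 1.888e-01 9.880e-02 3.490e+02] [0.4597 0.1898] [0.0645 0.0651] 72.6
t2 [4.571e-01 7.400e-03 3.400e-02 4.564e-01 6.900e-03 9.890e-02 3.510e+02] [0.4567 0.007 ] [0.0646 0.0645] 3.4
t3 [ 4.589e-01 -1.436e-01  3.390e-02  4.584e-01 -1.434e-01  9.880e-02
  3.490e+02] [ 0.4586 -0.1434] [0.0633 0.0636] 46.0
round [6.441e-01 2.076e-01 4.780e-02 6.437e-01 2.071e-01 4.290e-02 2.700e+02] [0.644  0.2072] [0.0927 0.0933] 33.1
 seat z 0.0252
sq [6.493e-01 9.000e-04 6.640e-02 6.479e-01 2.200e-03 4.310e-02 3.350e+02] [0.6493 0.0014] [0.0962 0.0968] 13.4
 seat z 0.0266
tri [ 6.350e-01 -1.882e-01  8.100e-02  6.342e-01 -1.862e-01  4.270e-02
  4.190e+02] [ 0.6185 -0.191 ] [0.1278 0.1438] 13.7
 tri [[0.5436999797821045, -0.20960000157356262], [0.661300003528595, -0.09669999778270721], [0.6998999714851379, -0.2549999952316284]] [[ 0.63495326 -0.1871304 ]]
 seat z 0.0305
jar [[ 0.62573977 -0.38180467  0.1       ]]
mug [[0.37201027 0.40408085 0.05      ]]
bowl [[0.58600398 0.4209976  0.05      ]]
```

View pics/c0.png

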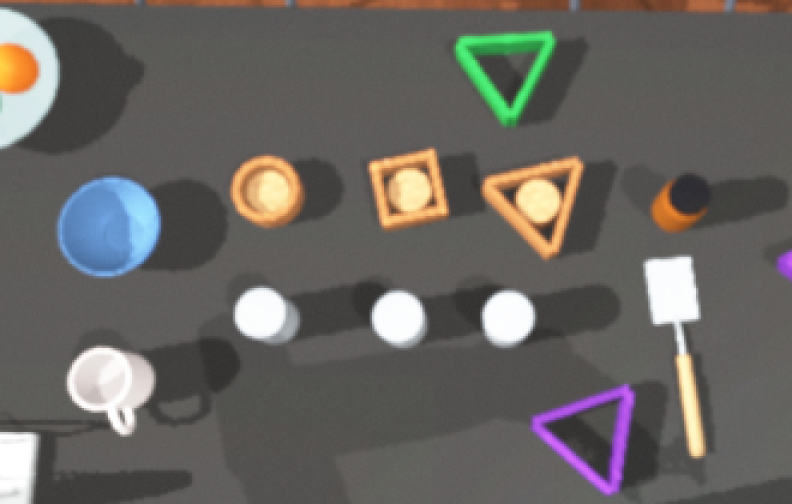

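The crop confirms the wooden docks, with the brown triangle at full-image (284,175), and three tins clear of each other. I'll turn the jaws to lie along world x, so that tool x, y, z equal world x, -y, -z.

Emit:
{"api": "step_arm", "payload": {
  "increments": [
    {"turn": [0, 0, -0.125], "grip": -1},
    {"turn": [0, 0, -0.125], "grip": -1},
    {"turn": [0, 0, -0.125], "grip": -1},
    {"turn": [0, 0, -0.125], "grip": -1},
    {"turn": [0, 0, -0.125], "grip": -1},
    {"turn": [0, 0, -0.125], "grip": -1},
    {"turn": [0, 0, -0.125], "grip": -1},
    {"turn": [0, 0, -0.125], "grip": -1},
    {"turn": [0, 0, -0.125], "grip": -1},
    {"turn": [0, 0, -0.125], "grip": -1},
    {"turn": [0, 0, -0.04], "grip": -1},
    {"grip": -1}
  ]
}}

```text
schema error: expected keys slide, turn, grip
```

Emit:
{"api": "step_arm", "payload": {
  "increments": [
    {"slide": [0, 0, 0], "turn": [0, 0, -0.125], "grip": -1},
    {"slide": [0, 0, 0], "turn": [0, 0, -0.125], "grip": -1},
    {"slide": [0, 0, 0], "turn": [0, 0, -0.125], "grip": -1},
    {"slide": [0, 0, 0], "turn": [0, 0, -0.125], "grip": -1},
    {"slide": [0, 0, 0], "turn": [0, 0, -0.125], "grip": -1},
    {"slide": [0, 0, 0], "turn": [0, 0, -0.125], "grip": -1},
    {"slide": [0, 0, 0], "turn": [0, 0, -0.125], "grip": -1},
    {"slide": [0, 0, 0], "turn": [0, 0, -0.125], "grip": -1},
    {"slide": [0, 0, 0], "turn": [0, 0, -0.125], "grip": -1},
    {"slide": [0, 0, 0], "turn": [0, 0, -0.125], "grip": -1},
    {"slide": [0, 0, 0], "turn": [0, 0, -0.04], "grip": -1},
    {"slide": [0, 0, 0], "turn": [0, 0, 0], "grip": -1}
  ]
}}

```text
clock: 1.1
eef_pos: [0.1384, -0.48, 0.2005]
tool_rot: [1.0, 0.0, -0.0, -0.001]
ft_force: [0.6, -0.4, 0.2]
grip_width: 0.0851
```

Emit:
{"api": "step_arm", "payload": {
  "increments": [
    {"slide": [0.0267, -0.028, 0], "turn": [0, 0, 0], "grip": -1},
    {"slide": [0.0267, -0.028, 0], "turn": [0, 0, 0], "grip": -1},
    {"slide": [0.0267, -0.028, 0], "turn": [0, 0, 0], "grip": -1},
    {"slide": [0.0267, -0.028, 0], "turn": [0, 0, 0], "grip": -1},
    {"slide": [0.0267, -0.028, 0], "turn": [0, 0, 0], "grip": -1},
    {"slide": [0.0267, -0.028, 0], "turn": [0, 0, 0], "grip": -1},
    {"slide": [0.0267, -0.028, 0], "turn": [0, 0, 0], "grip": -1},
    {"slide": [0.0267, -0.028, 0], "turn": [0, 0, 0], "grip": -1},
    {"slide": [0.0267, -0.028, 0], "turn": [0, 0, 0], "grip": -1},
    {"slide": [0.0267, -0.028, 0], "turn": [0, 0, 0], "grip": -1},
    {"slide": [0.0267, -0.028, 0], "turn": [0, 0, 0], "grip": -1},
    {"slide": [0.0267, -0.028, 0], "turn": [0, 0, 0], "grip": -1}
  ]
}}

```text
clock: 2.1
eef_pos: [0.4598, -0.1427, 0.2009]
tool_rot: [1.0, -0.001, -0.0, 0.0]
ft_force: [0.3, -1.6, -0.9]
grip_width: 0.0856
```

Emit:
{"api": "step_arm", "payload": {
  "increments": [
    {"slide": [0, 0, 0], "turn": [0, 0, 0], "grip": -1},
    {"slide": [0, 0, 0], "turn": [0, 0, 0], "grip": -1},
    {"slide": [0, 0, 0], "turn": [0, 0, 0], "grip": -1}
  ]
}}

```text
clock: 2.35
eef_pos: [0.4584, -0.1443, 0.2006]
tool_rot: [1.0, 0.0, -0.001, -0.0]
ft_force: [0.5, 0.7, -0.6]
grip_width: 0.0854
```

Emit:
{"api": "step_arm", "payload": {
  "increments": [
    {"slide": [0, -0.001, 0.025], "turn": [0, 0, 0], "grip": -1},
    {"slide": [0, 0, 0.025], "turn": [0, 0, 0], "grip": -1},
    {"slide": [0, 0, 0.025], "turn": [0, 0, 0], "grip": -1},
    {"slide": [0, 0, 0.025], "turn": [0, 0, 0], "grip": -1},
    {"slide": [0, 0, 0.025], "turn": [0, 0, 0], "grip": -1},
    {"slide": [0, 0, 0.025], "turn": [0, 0, 0], "grip": -1},
    {"slide": [0, 0, 0], "turn": [0, 0, 0], "grip": -1},
    {"slide": [0, 0, 0], "turn": [0, 0, 0], "grip": 1},
    {"slide": [0, 0, 0], "turn": [0, 0, 0], "grip": 1},
    {"slide": [0, 0, 0], "turn": [0, 0, 0], "grip": 1},
    {"slide": [0, 0, 0], "turn": [0, 0, 0], "grip": 1},
    {"slide": [0, 0, 0], "turn": [0, 0, 0], "grip": 1}
  ]
}}

```text
clock: 3.35
eef_pos: [0.4605, -0.1443, 0.053]
tool_rot: [1.0, -0.0, 0.002, 0.001]
ft_force: [-1.2, -0.9, 6.5]
grip_width: 0.0636
```

Emit:
{"api": "step_arm", "payload": {
  "increments": [
    {"slide": [0, 0, 0], "turn": [0, 0, 0], "grip": 1},
    {"slide": [0, 0, 0], "turn": [0, 0, 0], "grip": 1},
    {"slide": [0, 0, -0.01], "turn": [0, 0, 0], "grip": 1},
    {"slide": [0, 0, -0.025], "turn": [0, 0, 0], "grip": 1},
    {"slide": [0, 0, -0.03], "turn": [0, 0, 0], "grip": 1},
    {"slide": [0, 0, -0.03], "turn": [0, 0, 0], "grip": 1},
    {"slide": [0, 0, -0.02], "turn": [0, 0, 0], "grip": 1},
    {"slide": [0, 0, -0.005], "turn": [0, 0, 0], "grip": 1},
    {"slide": [0, 0, 0], "turn": [0, 0, 0], "grip": 1},
    {"slide": [0, 0, 0], "turn": [0, 0, 0], "grip": 1},
    {"slide": [0, 0, 0], "turn": [0, 0, 0], "grip": 1},
    {"slide": [0, 0, 0], "turn": [0, 0, 0], "grip": 1}
  ]
}}

```text
clock: 4.35
eef_pos: [0.4577, -0.143, 0.1691]
tool_rot: [1.0, 0.0, -0.002, -0.001]
ft_force: [-0.3, -0.0, -1.3]
grip_width: 0.0637
```

```bash
cat > w.py <<'E'
from h import *
F=[]
for i in range(4):
    F.append(telemetry.get_obs()['ft_force']); camera('top')
o=telemetry.get_obs();F.append(o['ft_force'])
print(np.array(F).round(2),np.mean(F,0).round(2),o['eef_pos'].round(4),o['grip_width'],o['clock'])
E
python3 w.py
```

```text
[[-0.33 -0.02 -1.32]
 [ 0.6  -0.42 -2.23]
 [ 0.3  -0.46 -0.93]
 [-0.57 -1.17 -0.89]
 [ 0.48  0.52 -1.41]] [ 0.1  -0.31 -1.36] [ 0.4585 -0.1433  0.1701] 0.06364697188999084 4.55
```

Tin 3 reads 1.36 N, so it is the empty one and goes to the triangle dock at (0.635, -0.187). I'll move there and descend to just above the rim.

Emit:
{"api": "step_arm", "payload": {
  "increments": [
    {"slide": [0.0164, 0.0037, 0], "turn": [0, 0, 0], "grip": 1},
    {"slide": [0.03, 0.008, 0], "turn": [0, 0, 0], "grip": 1},
    {"slide": [0.035, 0.009, 0], "turn": [0, 0, 0], "grip": 1},
    {"slide": [0.035, 0.009, 0], "turn": [0, 0, 0], "grip": 1},
    {"slide": [0.03, 0.008, 0], "turn": [0, 0, 0], "grip": 1},
    {"slide": [0.02, 0.004, 0], "turn": [0, 0, 0], "grip": 1},
    {"slide": [0.01, 0.002, 0], "turn": [0, 0, 0], "grip": 1},
    {"slide": [0, 0, 0.02], "turn": [0, 0, 0], "grip": 1},
    {"slide": [0, 0, 0.025], "turn": [0, 0, 0], "grip": 1},
    {"slide": [0, 0, 0.015], "turn": [0, 0, 0], "grip": 1},
    {"slide": [0, 0, 0.005], "turn": [0, 0, 0], "grip": 1},
    {"slide": [0, 0, 0], "turn": [0, 0, 0], "grip": 1}
  ]
}}

```text
clock: 5.55
eef_pos: [0.6338, -0.1867, 0.1034]
tool_rot: [1.0, -0.0, -0.002, -0.001]
ft_force: [-0.3, 0.2, -0.7]
grip_width: 0.0636
```

Run:
```python
from h import *
a,_=snap('scene','s1');b,d=snap('top','t1');print(telemetry.get_obs()['eef_pos'])
a=cv2.resize(a[140:270,150:290],(560,520),interpolation=3);b=cv2.resize(b[130:230,250:310],(240,400),interpolation=3)
o=np.zeros((520,800,3),np.uint8);o[:,:560]=a;o[:400,560:]=b;cv2.imwrite('pics/c1.png',o[...,::-1])
```

```text
[ 0.63578487 -0.18724474  0.10664129]
```

View pics/c1.png

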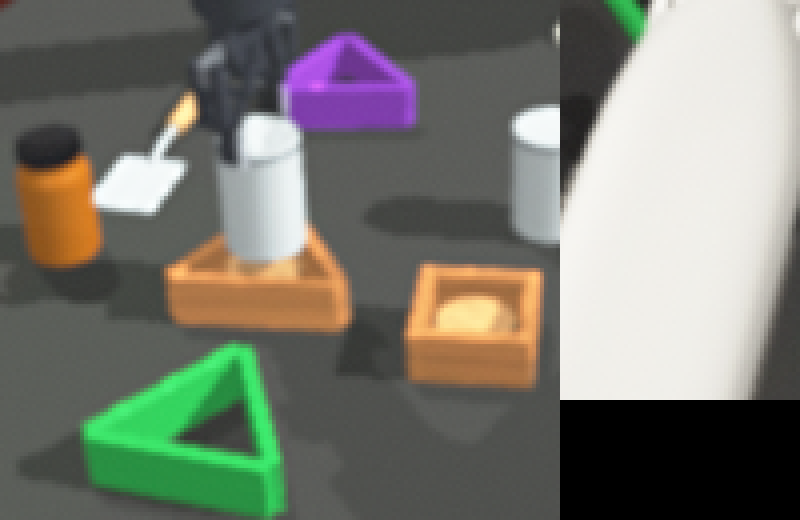

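The tin hangs upright over the triangle dock's well, in crop at about (265,190). A quick check of its axis from the scene depth, with the dock measured the same way.

```bash
cat >> h.py <<'E'
from scipy.optimize import least_squares
def cyl(P,c,zlo,zhi,R=.033):
    m=(P[...,2]>zlo)&(P[...,2]<zhi)&(np.hypot(P[...,0]-c[0],P[...,1]-c[1])<.045); Q=P[m]
    r=least_squares(lambda p:np.hypot(Q[:,0]-p[0],Q[:,1]-p[1])-R,c,loss='soft_l1',f_scale=.002)
    return r.x.round(4),len(Q)
E
python3 - <<'E'
from h import *
P=cloud('scene',np.load('pics/s1.npy'));P0=cloud('scene',np.load('pics/s0.npy'))
print('held',cyl(P,(.635,-.187),.065,.1), cyl(P,(.635,-.187),.065,.095),cyl(P,(.635,-.187),.11,.14))
for c in ((.4586,-.1434),(.4567,.007),(.4597,.19)): print(cyl(P0,c,.02,.09))
for n,c,R in (('round',(.644,.2073),.065),('sq',(.6493,.0014),.085),('tri',(.635,-.187),.1)):
    f=fitdisc(P0,c,.038,.05,R);print(n,*f[:4]); 
    if n=='tri': print(cv2.minEnclosingTriangle(f[4][:,:2].astype(np.float32))[1].mean(0))
    # seat discs from top
    Pt=cloud('top',np.load('pics/t0.npy')); m=(np.hypot(Pt[...,0]-c[0],Pt[...,1]-c[1])<.033)&(Pt[...,2]<.037)&(Pt[...,2]>.015); print(' seat',Pt[m].mean(0).round(4))
E
```

```text
held (array([ 0.6338, -0.1828]), 196) (array([ 0.6339, -0.1827]), 164) (array([ 0.633, -0.183]), 165)
(array([ 0.4594, -0.1404]), 310)
(array([0.4573, 0.0077]), 327)
(array([0.4609, 0.1891]), 366)
round [6.483e-01 2.079e-01 4.870e-02 6.511e-01 2.083e-01 4.250e-02 2.790e+02] [0.6483 0.2084] [0.0957 0.0934] 12.3
 seat [0.6445 0.2079 0.025 ]
sq [6.521e-01 4.200e-03 6.490e-02 6.552e-01 4.400e-03 4.280e-02 2.940e+02] [0.6507 0.0034] [0.0991 0.0937] 13.2
 seat [0.6483 0.003  0.0264]
tri [ 6.387e-01 -1.851e-01  8.060e-02  6.450e-01 -1.841e-01  4.230e-02
  3.220e+02] [ 0.6485 -0.1977] [0.1441 0.1288] 43.8
[[ 0.63842934 -0.1843556 ]]
 seat [ 0.635  -0.1879  0.0302]
```

Emit:
{"api": "step_arm", "payload": {
  "increments": [
    {"slide": [0.001, 0.001, 0], "turn": [0, 0, 0], "grip": 1},
    {"slide": [0, 0, 0.004], "turn": [0, 0, 0], "grip": 1},
    {"slide": [0, 0, 0.004], "turn": [0, 0, 0], "grip": 1},
    {"slide": [0, 0, 0.004], "turn": [0, 0, 0], "grip": 1},
    {"slide": [0, 0, 0.004], "turn": [0, 0, 0], "grip": 1},
    {"slide": [0, 0, 0.003], "turn": [0, 0, 0], "grip": 1},
    {"slide": [0, 0, 0], "turn": [0, 0, 0], "grip": 1},
    {"slide": [0, 0, 0], "turn": [0, 0, 0], "grip": 1}
  ]
}}

```text
clock: 6.32
eef_pos: [0.636, -0.188, 0.0865]
tool_rot: [1.0, -0.0, -0.0, -0.0]
ft_force: [0.3, -0.4, -1.8]
grip_width: 0.0636
```

Emit:
{"api": "step_arm", "payload": {
  "increments": [
    {"slide": [0, 0, 0.002], "turn": [0, 0, 0], "grip": 1},
    {"slide": [0, 0, 0.002], "turn": [0, 0, 0], "grip": 1},
    {"slide": [0, 0, 0.002], "turn": [0, 0, 0], "grip": 1},
    {"slide": [0, 0, 0.002], "turn": [0, 0, 0], "grip": 1},
    {"slide": [0, 0, 0], "turn": [0, 0, 0], "grip": 1},
    {"slide": [0, 0, 0], "turn": [0, 0, 0], "grip": 1}
  ]
}}

```text
clock: 6.82
eef_pos: [0.6368, -0.1882, 0.0797]
tool_rot: [1.0, 0.0, 0.001, 0.0]
ft_force: [0.4, 0.5, 3.1]
grip_width: 0.0639
```

Emit:
{"api": "step_arm", "payload": {
  "increments": [
    {"slide": [0, 0, 0.0015], "turn": [0, 0, 0], "grip": 1},
    {"slide": [0, 0, 0.0015], "turn": [0, 0, 0], "grip": 1},
    {"slide": [0, 0, 0.0015], "turn": [0, 0, 0], "grip": 1},
    {"slide": [0, 0, 0.0015], "turn": [0, 0, 0], "grip": 1},
    {"slide": [0, 0, 0], "turn": [0, 0, 0], "grip": 1},
    {"slide": [0, 0, 0], "turn": [0, 0, 0], "grip": 1}
  ]
}}

```text
clock: 7.32
eef_pos: [0.6368, -0.1882, 0.073]
tool_rot: [1.0, 0.0, 0.0, 0.0]
ft_force: [0.7, 0.0, 3.6]
grip_width: 0.0636
```

Emit:
{"api": "step_arm", "payload": {
  "increments": [
    {"slide": [0, 0, 0.0015], "turn": [0, 0, 0], "grip": 1},
    {"slide": [0, 0, 0.0015], "turn": [0, 0, 0], "grip": 1},
    {"slide": [0, 0, 0], "turn": [0, 0, 0], "grip": 1},
    {"slide": [0, 0, 0], "turn": [0, 0, 0], "grip": 1}
  ]
}}

```text
clock: 7.65
eef_pos: [0.6367, -0.1881, 0.07]
tool_rot: [1.0, 0.0, 0.0, 0.0]
ft_force: [1.6, -1.1, 2.9]
grip_width: 0.0637
```

Emit:
{"api": "step_arm", "payload": {
  "increments": [
    {"slide": [0, 0, 0.0015], "turn": [0, 0, 0], "grip": 1},
    {"slide": [0, 0, 0.0015], "turn": [0, 0, 0], "grip": 1},
    {"slide": [0, 0, 0], "turn": [0, 0, 0], "grip": 1},
    {"slide": [0, 0, 0], "turn": [0, 0, 0], "grip": 1}
  ]
}}

```text
clock: 7.98
eef_pos: [0.6367, -0.1881, 0.0671]
tool_rot: [1.0, 0.0, 0.0, 0.0]
ft_force: [1.8, -0.8, 4.0]
grip_width: 0.0637
```

Emit:
{"api": "step_arm", "payload": {
  "increments": [
    {"slide": [0, 0, 0.001], "turn": [0, 0, 0], "grip": 1},
    {"slide": [0, 0, 0], "turn": [0, 0, 0], "grip": 1},
    {"slide": [0, 0, 0], "turn": [0, 0, 0], "grip": 1}
  ]
}}

```text
clock: 8.23
eef_pos: [0.6367, -0.1882, 0.0665]
tool_rot: [1.0, 0.0, 0.0, 0.0]
ft_force: [1.4, -0.3, 4.9]
grip_width: 0.0637
```

Emit:
{"api": "step_arm", "payload": {
  "increments": [
    {"slide": [0, 0, 0.001], "turn": [0, 0, 0], "grip": 1},
    {"slide": [0, 0, 0], "turn": [0, 0, 0], "grip": 1},
    {"slide": [0, 0, 0], "turn": [0, 0, 0], "grip": 1}
  ]
}}

```text
clock: 8.48
eef_pos: [0.6367, -0.1883, 0.0659]
tool_rot: [1.0, -0.0, 0.001, 0.0]
ft_force: [1.7, 0.0, 7.2]
grip_width: 0.064
```

Emit:
{"api": "step_arm", "payload": {
  "increments": [
    {"slide": [0, 0, 0.001], "turn": [0, 0, 0], "grip": 1},
    {"slide": [0, 0, 0], "turn": [0, 0, 0], "grip": 1},
    {"slide": [0, 0, 0], "turn": [0, 0, 0], "grip": 1}
  ]
}}

```text
clock: 8.73
eef_pos: [0.6368, -0.1883, 0.0653]
tool_rot: [1.0, 0.0, 0.001, 0.0]
ft_force: [0.6, 0.2, 9.0]
grip_width: 0.0636
```

Emit:
{"api": "step_arm", "payload": {
  "increments": [
    {"slide": [0, 0, 0.001], "turn": [0, 0, 0], "grip": 1},
    {"slide": [0, 0, 0.001], "turn": [0, 0, 0], "grip": 1},
    {"slide": [0, 0, 0], "turn": [0, 0, 0], "grip": 1},
    {"slide": [0, 0, 0], "turn": [0, 0, 0], "grip": 1}
  ]
}}

```text
clock: 9.07
eef_pos: [0.6368, -0.1883, 0.0641]
tool_rot: [1.0, 0.0, 0.001, 0.0]
ft_force: [-0.1, 0.6, 12.8]
grip_width: 0.0636
```

Emit:
{"api": "step_arm", "payload": {
  "increments": [
    {"slide": [0, 0, -0.002], "turn": [0, 0, 0], "grip": 1},
    {"slide": [0, 0, -0.002], "turn": [0, 0, 0], "grip": 1},
    {"slide": [0, 0, -0.0015], "turn": [0, 0, 0], "grip": 1},
    {"slide": [0, 0, 0], "turn": [0, 0, 0], "grip": 1},
    {"slide": [0, 0, 0], "turn": [0, 0, 0], "grip": 1}
  ]
}}

```text
clock: 9.48
eef_pos: [0.6365, -0.1881, 0.0673]
tool_rot: [1.0, 0.0, 0.0, -0.0]
ft_force: [3.0, -0.2, 2.7]
grip_width: 0.0642
```

The seat is home: force rises steeply to 12.8 N. I'll ease off, release and rise.

Emit:
{"api": "step_arm", "payload": {
  "increments": [
    {"slide": [0.001, 0, -0.001], "turn": [0, 0, 0], "grip": 1},
    {"slide": [0, 0, 0], "turn": [0, 0, 0], "grip": 1},
    {"slide": [0, 0, 0], "turn": [0, 0, 0], "grip": 0},
    {"slide": [0, 0, 0], "turn": [0, 0, 0], "grip": -0.8},
    {"slide": [0, 0, 0], "turn": [0, 0, 0], "grip": -1},
    {"slide": [0, 0, 0], "turn": [0, 0, 0], "grip": -1},
    {"slide": [0, 0, 0], "turn": [0, 0, 0], "grip": -1},
    {"slide": [0, 0, 0], "turn": [0, 0, 0], "grip": -1},
    {"slide": [0, 0, -0.02], "turn": [0, 0, 0], "grip": -1},
    {"slide": [0, 0, -0.04], "turn": [0, 0, 0], "grip": -1},
    {"slide": [0, 0, -0.04], "turn": [0, 0, 0], "grip": -1},
    {"slide": [0, 0, -0.03], "turn": [0, 0, 0], "grip": -1}
  ]
}}

```text
clock: 10.48
eef_pos: [0.6377, -0.1882, 0.2017]
tool_rot: [1.0, -0.0, 0.001, 0.0]
ft_force: [1.3, -1.3, 0.9]
grip_width: 0.0848
```

Run:
```python
from h import *
a,_=snap('scene','s2');print(telemetry.get_obs()['eef_pos'])
P=cloud('scene',np.load('pics/s2.npy')); print(cyl(P,(.636,-.187),.06,.105),fitdisc(P,(.637,-.184),.108,.13,.05)[0])
```

```text
[ 0.64054778 -0.18907174  0.20897064]
(array([ 0.6369, -0.1845]), 246) [ 6.386e-01 -1.837e-01  3.430e-02  6.424e-01 -1.820e-01  1.144e-01
  2.050e+02]
```

The tin's top measures 15.5 mm above the table tins, so its centre is about 65.5 mm: home. Next, tin 2.

Emit:
{"api": "step_arm", "payload": {
  "increments": [
    {"slide": [-0.02, -0.0217, 0], "turn": [0, 0, 0], "grip": -1},
    {"slide": [-0.025, -0.027, 0], "turn": [0, 0, 0], "grip": -1},
    {"slide": [-0.025, -0.027, 0], "turn": [0, 0, 0], "grip": -1},
    {"slide": [-0.025, -0.027, 0], "turn": [0, 0, 0], "grip": -1},
    {"slide": [-0.025, -0.027, 0], "turn": [0, 0, 0], "grip": -1},
    {"slide": [-0.025, -0.027, 0], "turn": [0, 0, 0], "grip": -1},
    {"slide": [-0.02, -0.022, 0], "turn": [0, 0, 0], "grip": -1},
    {"slide": [-0.015, -0.016, 0], "turn": [0, 0, 0], "grip": -1},
    {"slide": [0, 0, 0], "turn": [0, 0, 0], "grip": -1},
    {"slide": [0, 0, 0], "turn": [0, 0, 0], "grip": -1},
    {"slide": [0, 0, 0], "turn": [0, 0, 0], "grip": -1}
  ]
}}

```text
clock: 11.45
eef_pos: [0.4579, 0.0064, 0.1987]
tool_rot: [1.0, 0.0, 0.001, 0.0]
ft_force: [0.9, -0.3, 0.0]
grip_width: 0.0856
```

```bash
python3 w.py
```

```text
[[ 0.87 -0.27  0.02]
 [ 0.2  -0.9  -0.92]
 [-0.06  0.1   0.11]
 [ 0.56 -0.32  0.33]
 [-0.65  0.09 -0.2 ]] [ 0.19 -0.26 -0.13] [0.4579 0.0059 0.1982] 0.08521427536765497 11.65
```

Emit:
{"api": "step_arm", "payload": {
  "increments": [
    {"slide": [-0.001, -0.001, 0.025], "turn": [0, 0, 0], "grip": -1},
    {"slide": [0, 0, 0.03], "turn": [0, 0, 0], "grip": -1},
    {"slide": [0, 0, 0.035], "turn": [0, 0, 0], "grip": -1},
    {"slide": [0, 0, 0.03], "turn": [0, 0, 0], "grip": -1},
    {"slide": [0, 0, 0.02], "turn": [0, 0, 0], "grip": -1},
    {"slide": [0, 0, 0.008], "turn": [0, 0, 0], "grip": -1},
    {"slide": [0, 0, 0], "turn": [0, 0, 0], "grip": -1},
    {"slide": [0, 0, 0], "turn": [0, 0, 0], "grip": 1},
    {"slide": [0, 0, 0], "turn": [0, 0, 0], "grip": 1},
    {"slide": [0, 0, 0], "turn": [0, 0, 0], "grip": 1},
    {"slide": [0, 0, 0], "turn": [0, 0, 0], "grip": 1},
    {"slide": [0, 0, 0], "turn": [0, 0, 0], "grip": 1}
  ]
}}

```text
clock: 12.65
eef_pos: [0.4585, 0.0075, 0.0527]
tool_rot: [1.0, -0.0, 0.002, 0.0]
ft_force: [-1.1, 0.1, 5.6]
grip_width: 0.0636
```

Emit:
{"api": "step_arm", "payload": {
  "increments": [
    {"slide": [0, 0, 0], "turn": [0, 0, 0], "grip": 1},
    {"slide": [0, 0, 0], "turn": [0, 0, 0], "grip": 1},
    {"slide": [0, 0, -0.01], "turn": [0, 0, 0], "grip": 1},
    {"slide": [0, 0, -0.025], "turn": [0, 0, 0], "grip": 1},
    {"slide": [0, 0, -0.03], "turn": [0, 0, 0], "grip": 1},
    {"slide": [0, 0, -0.03], "turn": [0, 0, 0], "grip": 1},
    {"slide": [0, 0, -0.02], "turn": [0, 0, 0], "grip": 1},
    {"slide": [0, 0, -0.005], "turn": [0, 0, 0], "grip": 1},
    {"slide": [0, 0, 0], "turn": [0, 0, 0], "grip": 1},
    {"slide": [0, 0, 0], "turn": [0, 0, 0], "grip": 1},
    {"slide": [0, 0, 0], "turn": [0, 0, 0], "grip": 1},
    {"slide": [0, 0, 0], "turn": [0, 0, 0], "grip": 1}
  ]
}}

```text
clock: 13.65
eef_pos: [0.4548, 0.0076, 0.1685]
tool_rot: [1.0, -0.0, -0.002, 0.0]
ft_force: [-0.7, 0.5, -5.7]
grip_width: 0.0634
```

```bash
python3 w.py
```

```text
[[-0.69  0.52 -5.73]
 [ 0.44 -0.56 -5.65]
 [ 0.33 -0.17 -5.18]
 [ 0.34  0.07 -5.98]
 [-0.44  0.13 -5.93]] [-0.   -0.   -5.69] [0.4558 0.0076 0.1696] 0.06329530194155786 13.85
```

Tin 2 reads 5.7 N, so it is full and goes to the square dock.

Emit:
{"api": "step_arm", "payload": {
  "increments": [
    {"slide": [0.015, 0.001, 0], "turn": [0, 0, 0], "grip": 1},
    {"slide": [0.03, 0.001, 0], "turn": [0, 0, 0], "grip": 1},
    {"slide": [0.035, 0.001, 0], "turn": [0, 0, 0], "grip": 1},
    {"slide": [0.035, 0.001, 0], "turn": [0, 0, 0], "grip": 1},
    {"slide": [0.035, 0.001, 0], "turn": [0, 0, 0], "grip": 1},
    {"slide": [0.03, 0.001, 0], "turn": [0, 0, 0], "grip": 1},
    {"slide": [0.014, 0, 0], "turn": [0, 0, 0], "grip": 1},
    {"slide": [0, 0, 0.02], "turn": [0, 0, 0], "grip": 1},
    {"slide": [0, 0, 0.025], "turn": [0, 0, 0], "grip": 1},
    {"slide": [0, 0, 0.015], "turn": [0, 0, 0], "grip": 1},
    {"slide": [0, 0, 0.005], "turn": [0, 0, 0], "grip": 1},
    {"slide": [0, 0, 0], "turn": [0, 0, 0], "grip": 1}
  ]
}}

```text
clock: 14.85
eef_pos: [0.6485, 0.0016, 0.1025]
tool_rot: [1.0, -0.0, -0.003, 0.0]
ft_force: [-0.3, 0.1, -5.6]
grip_width: 0.0632
```

Run:
```python
from h import *
camera('top');a,_=snap('scene','s3');print(telemetry.get_obs()['eef_pos'])
P=cloud('scene',np.load('pics/s3.npy')); print(cyl(P,(.650,.002),.065,.1))
```

```text
[0.65088593 0.0015977  0.10606441]
(array([0.6489, 0.0012]), 209)
```

Emit:
{"api": "step_arm", "payload": {
  "increments": [
    {"slide": [0.0005, -0.0015, 0], "turn": [0, 0, 0], "grip": 1},
    {"slide": [0, 0, 0.004], "turn": [0, 0, 0], "grip": 1},
    {"slide": [0, 0, 0.004], "turn": [0, 0, 0], "grip": 1},
    {"slide": [0, 0, 0.004], "turn": [0, 0, 0], "grip": 1},
    {"slide": [0, 0, 0.004], "turn": [0, 0, 0], "grip": 1},
    {"slide": [0, 0, 0.003], "turn": [0, 0, 0], "grip": 1},
    {"slide": [0, 0, 0], "turn": [0, 0, 0], "grip": 1},
    {"slide": [0, 0, 0], "turn": [0, 0, 0], "grip": 1}
  ]
}}

```text
clock: 15.62
eef_pos: [0.6505, 0.0031, 0.086]
tool_rot: [1.0, -0.0, -0.0, 0.0]
ft_force: [-0.6, 0.5, -5.7]
grip_width: 0.0632
```

Emit:
{"api": "step_arm", "payload": {
  "increments": [
    {"slide": [0, 0, 0.002], "turn": [0, 0, 0], "grip": 1},
    {"slide": [0, 0, 0.002], "turn": [0, 0, 0], "grip": 1},
    {"slide": [0, 0, 0.002], "turn": [0, 0, 0], "grip": 1},
    {"slide": [0, 0, 0.002], "turn": [0, 0, 0], "grip": 1},
    {"slide": [0, 0, 0], "turn": [0, 0, 0], "grip": 1},
    {"slide": [0, 0, 0], "turn": [0, 0, 0], "grip": 1}
  ]
}}

```text
clock: 16.12
eef_pos: [0.651, 0.003, 0.079]
tool_rot: [1.0, -0.0, 0.0, 0.0]
ft_force: [-0.8, -0.8, -2.8]
grip_width: 0.0634
```

Emit:
{"api": "step_arm", "payload": {
  "increments": [
    {"slide": [0, 0, 0.0015], "turn": [0, 0, 0], "grip": 1},
    {"slide": [0, 0, 0.0015], "turn": [0, 0, 0], "grip": 1},
    {"slide": [0, 0, 0.0015], "turn": [0, 0, 0], "grip": 1},
    {"slide": [0, 0, 0.0015], "turn": [0, 0, 0], "grip": 1},
    {"slide": [0, 0, 0], "turn": [0, 0, 0], "grip": 1},
    {"slide": [0, 0, 0], "turn": [0, 0, 0], "grip": 1}
  ]
}}

```text
clock: 16.62
eef_pos: [0.651, 0.0031, 0.0725]
tool_rot: [1.0, -0.0, 0.0, 0.0]
ft_force: [-0.6, 0.3, -1.4]
grip_width: 0.0629
```

Emit:
{"api": "step_arm", "payload": {
  "increments": [
    {"slide": [0, 0, 0.0015], "turn": [0, 0, 0], "grip": 1},
    {"slide": [0, 0, 0.0015], "turn": [0, 0, 0], "grip": 1},
    {"slide": [0, 0, 0.0015], "turn": [0, 0, 0], "grip": 1},
    {"slide": [0, 0, 0.0015], "turn": [0, 0, 0], "grip": 1},
    {"slide": [0, 0, 0], "turn": [0, 0, 0], "grip": 1},
    {"slide": [0, 0, 0], "turn": [0, 0, 0], "grip": 1}
  ]
}}

```text
clock: 17.12
eef_pos: [0.6511, 0.0031, 0.0666]
tool_rot: [1.0, -0.0, 0.0, -0.0]
ft_force: [-0.6, -0.5, -0.4]
grip_width: 0.0631
```

Emit:
{"api": "step_arm", "payload": {
  "increments": [
    {"slide": [0, 0, 0.001], "turn": [0, 0, 0], "grip": 1},
    {"slide": [0, 0, 0.001], "turn": [0, 0, 0], "grip": 1},
    {"slide": [0, 0, 0], "turn": [0, 0, 0], "grip": 1},
    {"slide": [0, 0, 0], "turn": [0, 0, 0], "grip": 1}
  ]
}}

```text
clock: 17.45
eef_pos: [0.6511, 0.0031, 0.0652]
tool_rot: [1.0, -0.0, 0.0, -0.0]
ft_force: [-0.9, 0.2, 4.2]
grip_width: 0.0634
```

Emit:
{"api": "step_arm", "payload": {
  "increments": [
    {"slide": [0, 0, 0.001], "turn": [0, 0, 0], "grip": 1},
    {"slide": [0, 0, 0.001], "turn": [0, 0, 0], "grip": 1},
    {"slide": [0, 0, 0], "turn": [0, 0, 0], "grip": 1},
    {"slide": [0, 0, 0], "turn": [0, 0, 0], "grip": 1}
  ]
}}

```text
clock: 17.78
eef_pos: [0.6511, 0.0031, 0.0639]
tool_rot: [1.0, -0.0, 0.001, 0.0]
ft_force: [-3.1, -0.3, 8.2]
grip_width: 0.0633
```

Base load is about 14 N and rising steeply, so the seat is home. Ease off, release and go up.

Emit:
{"api": "step_arm", "payload": {
  "increments": [
    {"slide": [0, 0, -0.0015], "turn": [0, 0, 0], "grip": 1},
    {"slide": [0, 0, -0.0015], "turn": [0, 0, 0], "grip": 1},
    {"slide": [0, 0, -0.001], "turn": [0, 0, 0], "grip": 1},
    {"slide": [0, 0, 0], "turn": [0, 0, 0], "grip": 1},
    {"slide": [0, 0, 0], "turn": [0, 0, 0], "grip": 0},
    {"slide": [0, 0, 0], "turn": [0, 0, 0], "grip": -1},
    {"slide": [0, 0, 0], "turn": [0, 0, 0], "grip": -1},
    {"slide": [0, 0, 0], "turn": [0, 0, 0], "grip": -1},
    {"slide": [0, 0, 0], "turn": [0, 0, 0], "grip": -1},
    {"slide": [0, 0, -0.02], "turn": [0, 0, 0], "grip": -1},
    {"slide": [0, 0, -0.04], "turn": [0, 0, 0], "grip": -1},
    {"slide": [0, 0, -0.04], "turn": [0, 0, 0], "grip": -1}
  ]
}}

```text
clock: 18.78
eef_pos: [0.6491, 0.0031, 0.1653]
tool_rot: [1.0, 0.0, -0.003, -0.0]
ft_force: [0.6, -0.5, 0.6]
grip_width: 0.0854
```

Emit:
{"api": "step_arm", "payload": {
  "increments": [
    {"slide": [0, 0, -0.03], "turn": [0, 0, 0], "grip": -1},
    {"slide": [-0.02, -0.02, 0], "turn": [0, 0, 0], "grip": -1},
    {"slide": [-0.027, -0.027, 0], "turn": [0, 0, 0], "grip": -1},
    {"slide": [-0.027, -0.027, 0], "turn": [0, 0, 0], "grip": -1},
    {"slide": [-0.027, -0.027, 0], "turn": [0, 0, 0], "grip": -1},
    {"slide": [-0.027, -0.027, 0], "turn": [0, 0, 0], "grip": -1},
    {"slide": [-0.027, -0.027, 0], "turn": [0, 0, 0], "grip": -1},
    {"slide": [-0.02, -0.02, 0], "turn": [0, 0, 0], "grip": -1},
    {"slide": [-0.015, -0.012, 0], "turn": [0, 0, 0], "grip": -1},
    {"slide": [0, 0, 0], "turn": [0, 0, 0], "grip": -1},
    {"slide": [0, 0, 0], "turn": [0, 0, 0], "grip": -1},
    {"slide": [0, 0, 0], "turn": [0, 0, 0], "grip": -1}
  ]
}}

```text
clock: 19.78
eef_pos: [0.4615, 0.1899, 0.1967]
tool_rot: [1.0, -0.0, 0.001, 0.0]
ft_force: [1.2, 0.1, -0.7]
grip_width: 0.0856
```

Run:
```python
from h import *
snap('scene','s4');print(telemetry.get_obs()['eef_pos'])
P=cloud('scene',np.load('pics/s4.npy'))
for c in ((.65,.003),(.637,-.186),(.46,.19)): print(cyl(P,c,.06,.092),fitdisc(P,c,.094,.13,.04)[0])
```

```text
[0.46167097 0.18965384 0.19659701]
(array([0.6502, 0.0028]), 188) [6.519e-01 5.000e-03 3.540e-02 6.602e-01 6.500e-03 1.123e-01 3.180e+02]
(array([ 0.6369, -0.1845]), 176) [ 6.390e-01 -1.832e-01  3.460e-02  6.471e-01 -1.791e-01  1.135e-01
  2.800e+02]
(array([0.461, 0.189]), 173) [4.631e-01 1.888e-01 3.410e-02 4.660e-01 1.896e-01 9.950e-02 1.860e+02]
```

Emit:
{"api": "step_arm", "payload": {
  "increments": [
    {"slide": [-0.0015, 0, 0.025], "turn": [0, 0, 0], "grip": -1},
    {"slide": [0, 0, 0.03], "turn": [0, 0, 0], "grip": -1},
    {"slide": [0, 0, 0.035], "turn": [0, 0, 0], "grip": -1},
    {"slide": [0, 0, 0.03], "turn": [0, 0, 0], "grip": -1},
    {"slide": [0, 0, 0.02], "turn": [0, 0, 0], "grip": -1},
    {"slide": [0, 0, 0.0065], "turn": [0, 0, 0], "grip": -1},
    {"slide": [0, 0, 0], "turn": [0, 0, 0], "grip": -1},
    {"slide": [0, 0, 0], "turn": [0, 0, 0], "grip": 1},
    {"slide": [0, 0, 0], "turn": [0, 0, 0], "grip": 1},
    {"slide": [0, 0, 0], "turn": [0, 0, 0], "grip": 1},
    {"slide": [0, 0, 0], "turn": [0, 0, 0], "grip": 1},
    {"slide": [0, 0, 0], "turn": [0, 0, 0], "grip": 1}
  ]
}}

```text
clock: 20.83
eef_pos: [0.4616, 0.1909, 0.0524]
tool_rot: [1.0, -0.0, 0.002, -0.001]
ft_force: [-0.1, -0.2, 7.1]
grip_width: 0.0637
```

Emit:
{"api": "step_arm", "payload": {
  "increments": [
    {"slide": [0, 0, 0], "turn": [0, 0, 0], "grip": 1},
    {"slide": [0, 0, 0], "turn": [0, 0, 0], "grip": 1},
    {"slide": [0, 0, -0.01], "turn": [0, 0, 0], "grip": 1},
    {"slide": [0, 0, -0.025], "turn": [0, 0, 0], "grip": 1},
    {"slide": [0, 0, -0.03], "turn": [0, 0, 0], "grip": 1},
    {"slide": [0, 0, -0.03], "turn": [0, 0, 0], "grip": 1},
    {"slide": [0, 0, -0.02], "turn": [0, 0, 0], "grip": 1},
    {"slide": [0, 0, -0.005], "turn": [0, 0, 0], "grip": 1},
    {"slide": [0, 0, 0], "turn": [0, 0, 0], "grip": 1},
    {"slide": [0, 0, 0], "turn": [0, 0, 0], "grip": 1},
    {"slide": [0, 0, 0], "turn": [0, 0, 0], "grip": 1},
    {"slide": [0, 0, 0], "turn": [0, 0, 0], "grip": 1}
  ]
}}

```text
clock: 21.83
eef_pos: [0.458, 0.1895, 0.168]
tool_rot: [1.0, 0.0, -0.002, 0.001]
ft_force: [1.4, -0.4, -3.7]
grip_width: 0.0633
```

```bash
python3 w.py
```

```text
[[ 1.4  -0.37 -3.69]
 [ 0.57  0.07 -3.12]
 [-0.38  0.14 -2.42]
 [-0.69 -0.54 -4.07]
 [ 0.53 -0.31 -3.31]] [ 0.29 -0.2  -3.32] [0.4589 0.1899 0.1691] 0.06334803888204395 22.0333
```

Tin 1 reads 3.3 N, so it is half full and goes to the round dock.

Emit:
{"api": "step_arm", "payload": {
  "increments": [
    {"slide": [0.015, -0.002, 0], "turn": [0, 0, 0], "grip": 1},
    {"slide": [0.03, -0.003, 0], "turn": [0, 0, 0], "grip": 1},
    {"slide": [0.035, -0.003, 0], "turn": [0, 0, 0], "grip": 1},
    {"slide": [0.035, -0.003, 0], "turn": [0, 0, 0], "grip": 1},
    {"slide": [0.035, -0.003, 0], "turn": [0, 0, 0], "grip": 1},
    {"slide": [0.025, -0.003, 0], "turn": [0, 0, 0], "grip": 1},
    {"slide": [0.0115, -0.001, 0], "turn": [0, 0, 0], "grip": 1},
    {"slide": [0, 0, 0.02], "turn": [0, 0, 0], "grip": 1},
    {"slide": [0, 0, 0.025], "turn": [0, 0, 0], "grip": 1},
    {"slide": [0, 0, 0.015], "turn": [0, 0, 0], "grip": 1},
    {"slide": [0, 0, 0.005], "turn": [0, 0, 0], "grip": 1},
    {"slide": [0, 0, 0], "turn": [0, 0, 0], "grip": 1}
  ]
}}

```text
clock: 23.03
eef_pos: [0.6442, 0.2076, 0.1021]
tool_rot: [1.0, 0.0, -0.003, 0.001]
ft_force: [0.4, -0.4, -3.1]
grip_width: 0.0634
```

Run:
```python
from h import *
camera('top');a,_=snap('scene','s5');print(telemetry.get_obs()['eef_pos'])
P=cloud('scene',np.load('pics/s5.npy')); print(cyl(P,(.645,.208),.065,.1))
```

```text
[0.6462877  0.2082472  0.10563609]
(array([0.645 , 0.2068]), 233)
```

Emit:
{"api": "step_arm", "payload": {
  "increments": [
    {"slide": [0.0005, -0.0005, 0], "turn": [0, 0, 0], "grip": 1},
    {"slide": [0, 0, 0.004], "turn": [0, 0, 0], "grip": 1},
    {"slide": [0, 0, 0.004], "turn": [0, 0, 0], "grip": 1},
    {"slide": [0, 0, 0.004], "turn": [0, 0, 0], "grip": 1},
    {"slide": [0, 0, 0.004], "turn": [0, 0, 0], "grip": 1},
    {"slide": [0, 0, 0.003], "turn": [0, 0, 0], "grip": 1},
    {"slide": [0, 0, 0], "turn": [0, 0, 0], "grip": 1},
    {"slide": [0, 0, 0], "turn": [0, 0, 0], "grip": 1}
  ]
}}

```text
clock: 23.8
eef_pos: [0.646, 0.2085, 0.0855]
tool_rot: [1.0, -0.0, -0.0, 0.0]
ft_force: [0.8, 0.5, -3.5]
grip_width: 0.0633
```

Emit:
{"api": "step_arm", "payload": {
  "increments": [
    {"slide": [0, 0, 0.002], "turn": [0, 0, 0], "grip": 1},
    {"slide": [0, 0, 0.002], "turn": [0, 0, 0], "grip": 1},
    {"slide": [0, 0, 0.002], "turn": [0, 0, 0], "grip": 1},
    {"slide": [0, 0, 0.002], "turn": [0, 0, 0], "grip": 1},
    {"slide": [0, 0, 0], "turn": [0, 0, 0], "grip": 1},
    {"slide": [0, 0, 0], "turn": [0, 0, 0], "grip": 1}
  ]
}}

```text
clock: 24.3
eef_pos: [0.6464, 0.2086, 0.0781]
tool_rot: [1.0, 0.0, 0.0, -0.0]
ft_force: [-0.5, 0.2, -3.7]
grip_width: 0.0636
```

Emit:
{"api": "step_arm", "payload": {
  "increments": [
    {"slide": [0, 0, 0.0015], "turn": [0, 0, 0], "grip": 1},
    {"slide": [0, 0, 0.0015], "turn": [0, 0, 0], "grip": 1},
    {"slide": [0, 0, 0.0015], "turn": [0, 0, 0], "grip": 1},
    {"slide": [0, 0, 0.0015], "turn": [0, 0, 0], "grip": 1},
    {"slide": [0, 0, 0], "turn": [0, 0, 0], "grip": 1},
    {"slide": [0, 0, 0], "turn": [0, 0, 0], "grip": 1}
  ]
}}

```text
clock: 24.8
eef_pos: [0.6465, 0.2087, 0.0723]
tool_rot: [1.0, 0.0, 0.0, -0.0]
ft_force: [-0.5, -0.1, 1.5]
grip_width: 0.0635
```

Emit:
{"api": "step_arm", "payload": {
  "increments": [
    {"slide": [0, 0, 0.0015], "turn": [0, 0, 0], "grip": 1},
    {"slide": [0, 0, 0.0015], "turn": [0, 0, 0], "grip": 1},
    {"slide": [0, 0, 0.0015], "turn": [0, 0, 0], "grip": 1},
    {"slide": [0, 0, 0.001], "turn": [0, 0, 0], "grip": 1},
    {"slide": [0, 0, 0], "turn": [0, 0, 0], "grip": 1},
    {"slide": [0, 0, 0], "turn": [0, 0, 0], "grip": 1}
  ]
}}

```text
clock: 25.3
eef_pos: [0.6465, 0.2086, 0.0665]
tool_rot: [1.0, -0.0, 0.0, -0.0]
ft_force: [-1.0, 0.2, 1.8]
grip_width: 0.0637
```

Emit:
{"api": "step_arm", "payload": {
  "increments": [
    {"slide": [0, 0, 0.001], "turn": [0, 0, 0], "grip": 1},
    {"slide": [0, 0, 0.001], "turn": [0, 0, 0], "grip": 1},
    {"slide": [0, 0, 0], "turn": [0, 0, 0], "grip": 1},
    {"slide": [0, 0, 0], "turn": [0, 0, 0], "grip": 1}
  ]
}}

```text
clock: 25.63
eef_pos: [0.6465, 0.2087, 0.0653]
tool_rot: [1.0, 0.0, 0.0, -0.0]
ft_force: [-2.2, -0.6, 6.6]
grip_width: 0.0634
```

Emit:
{"api": "step_arm", "payload": {
  "increments": [
    {"slide": [0, 0, 0.001], "turn": [0, 0, 0], "grip": 1},
    {"slide": [0, 0, 0.001], "turn": [0, 0, 0], "grip": 1},
    {"slide": [0, 0, 0], "turn": [0, 0, 0], "grip": 1},
    {"slide": [0, 0, 0], "turn": [0, 0, 0], "grip": 1}
  ]
}}

```text
clock: 25.97
eef_pos: [0.6466, 0.2088, 0.0642]
tool_rot: [1.0, 0.0, 0.001, -0.0]
ft_force: [-2.5, -0.4, 8.9]
grip_width: 0.0637
```

Emit:
{"api": "step_arm", "payload": {
  "increments": [
    {"slide": [0, 0, 0.001], "turn": [0, 0, 0], "grip": 1},
    {"slide": [0, 0, -0.0015], "turn": [0, 0, 0], "grip": 1},
    {"slide": [0, 0, -0.002], "turn": [0, 0, 0], "grip": 1},
    {"slide": [0, 0, -0.002], "turn": [0, 0, 0], "grip": 1},
    {"slide": [0, 0, 0], "turn": [0, 0, 0], "grip": 1},
    {"slide": [0, 0, 0], "turn": [0, 0, 0], "grip": 0},
    {"slide": [0, 0, 0], "turn": [0, 0, 0], "grip": -1},
    {"slide": [0, 0, 0], "turn": [0, 0, 0], "grip": -1},
    {"slide": [0, 0, 0], "turn": [0, 0, 0], "grip": -1},
    {"slide": [0, 0, 0], "turn": [0, 0, 0], "grip": -1},
    {"slide": [0, 0, -0.02], "turn": [0, 0, 0], "grip": -1},
    {"slide": [0, 0, -0.04], "turn": [0, 0, 0], "grip": -1}
  ]
}}

```text
clock: 26.97
eef_pos: [0.6421, 0.2071, 0.1207]
tool_rot: [1.0, -0.0, -0.006, 0.002]
ft_force: [0.4, -0.3, -0.8]
grip_width: 0.0854
```

Emit:
{"api": "step_arm", "payload": {
  "increments": [
    {"slide": [0, 0, -0.04], "turn": [0, 0, 0], "grip": -1},
    {"slide": [0, 0, -0.03], "turn": [0, 0, 0], "grip": -1},
    {"slide": [-0.02, 0.02, 0], "turn": [0, 0, 0], "grip": -1},
    {"slide": [-0.035, 0.01, 0], "turn": [0, 0, 0], "grip": -1},
    {"slide": [-0.038, 0.01, 0], "turn": [0, 0, 0], "grip": -1},
    {"slide": [-0.038, 0.01, 0], "turn": [0, 0, 0], "grip": -1},
    {"slide": [-0.038, 0.01, 0], "turn": [0, 0, 0], "grip": -1},
    {"slide": [-0.038, 0.01, 0], "turn": [0, 0, 0], "grip": -1},
    {"slide": [-0.03, 0.01, 0], "turn": [0, 0, 0], "grip": -1},
    {"slide": [-0.02, 0.01, 0], "turn": [0, 0, 0], "grip": -1},
    {"slide": [0, 0, 0], "turn": [0, 0, 0], "grip": -1},
    {"slide": [0, 0, 0], "turn": [0, 0, 0], "grip": -1}
  ]
}}

```text
clock: 27.97
eef_pos: [0.389, 0.1184, 0.1977]
tool_rot: [1.0, -0.0, 0.001, -0.0]
ft_force: [-0.2, -0.2, -0.3]
grip_width: 0.0852
```

Run:
```python
from h import *
b,d=snap('top','t6');snap('scene','s6')
P=cloud('top',d);S=cloud('scene',np.load('pics/s6.npy'))
for n,c in (('round',(.646,.208)),('sq',(.65,.003)),('tri',(.636,-.187))):
    f=fitdisc(P,c,.1,.13,.05);print(n,f[0],f[1]);Q=f[4];A=np.c_[Q[:,:2]-Q[:,:2].mean(0),np.ones(len(Q))];print(' slope',np.linalg.lstsq(A,Q[:,2],rcond=None)[0].round(4),cyl(S,c,.06,.1))
a=cv2.resize(b[90:300,60:390],(640,400),interpolation=3);cv2.imwrite('pics/c6.png',a[...,::-1])
```

```text
round [6.445e-01 2.083e-01 3.360e-02 6.430e-01 2.070e-01 1.134e-01 3.340e+02] [0.6438 0.2073]
 slope [0.0259 0.0093 0.1132] (array([0.6461, 0.2075]), 266)
sq [6.491e-01 2.800e-03 3.460e-02 6.476e-01 2.300e-03 1.129e-01 3.320e+02] [0.6485 0.0022]
 slope [0.0169 0.0168 0.1126] (array([0.6501, 0.0027]), 246)
tri [ 6.350e-01 -1.874e-01  3.410e-02  6.346e-01 -1.868e-01  1.144e-01
  3.330e+02] [ 0.6354 -0.1878]
 slope [ 0.0351 -0.0084  0.1142] (array([ 0.6367, -0.1844]), 218)
```

View pics/c6.png

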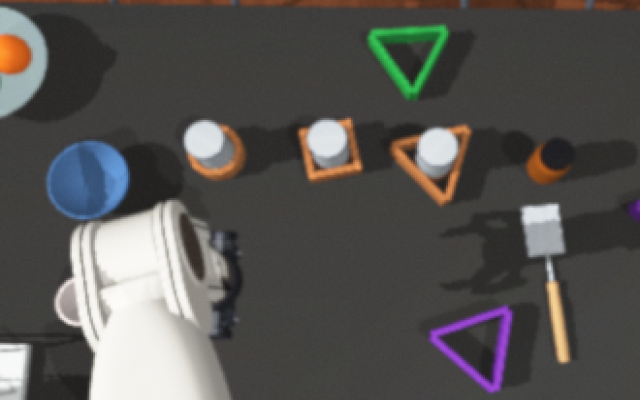

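The three tins stand upright in their docks: round at crop (208,145), square (328,143), triangle (437,153). The obstacles look undisturbed. Heights match seats fully home, with centres at about 64.6, 64.1 and 65.6 mm.

```bash
python3 -c "
from h import *
print(bot.job_done())"
```

```text
the job is handed in; nothing more can be done
None
```

I sorted all three tins by weight and put them in their docks, then handed the job in at about 28 s. No verdict was reported.

| Tin | Weight read | Judged | Dock | Peak press (incl. weight) | Tin centre above dock underside |
|---|---|---|---|---|---|
| tin_1 | 3.3 N | half full | round | about 12–14 N | about 64.6 mm |
| tin_2 | 5.7 N | full | square | about 14 N | about 64.1 mm |
| tin_3 | 1.4 N | empty | three-cornered | about 14 N | about 65.6 mm |

- **Seats home:** I pressed each tin until the force climbed steeply at the hard stop. The final heights match what the spring sag predicts for a fully home seat.
- **Position and upright:** the last pictures put each tin about 1–2 mm from its dock's centre. Fitted tilt was at most about 0.04 rad, which is within measuring noise.
- **Surroundings:** the gripper was open and clear of everything. The bowl, jar and spatula looked unmoved in the last picture, but the mug was mostly hidden by the arm. I never moved the gripper near it at low height.
- **Disagreements:** the two cameras differed by 2–3 mm in absolute position, so I used differences within one camera. The empty tin showed about 3 N of sideways force against the wall while I eased off, so I shifted it 1 mm before releasing.

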